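# Screw a hose elbow into a clamped socket and clock it to the mark

## Robot

A 7-joint arm with a two-finger parallel gripper is mounted at the origin on the work surface; the furniture and walls round the work are solid. World frame = base frame: x ahead of the robot, y to its left, z up, the work surface at z = 0. Lengths are in m, angles in rad, forces in N, time in s.
With the tool pointing down it reaches from about 0.425 to 0.875 m from the base axis. Payload 4.7 kg.
Tool frame: the origin (TCP) lies on the centre line of the jaws, within the pads' length; the fingertips stand ahead of it and the grasp point (between the pads) lies 2 mm behind it (nose_length is the z of the fingertips in the tool frame, in m); z points along the fingers, y is the line along which they close (so a half turn about z gives the same grasp; the last joint's range is limited). The gripper opens to 87 mm and grips with 3 to 60 N. Pads are 19 mm wide; open, the fingers measure 117 mm over their backs; the gripper's body (75 mm by 190 mm) begins 51 mm behind the grasp point.
Start: joints at [1.224, 0.321, -0.07, 1.45, 0.023, 1.371, -0.057], TCP at [0.229, -0.608, 0.24] pointing down, gripper open.
Joint ranges: [-2.86, 2.86], [-0.3, 2.09], [-1.38, 1.24], [0.06, 2.45], [-1.56, 4.7], [0.09, 2.05], [-2.69, 2.69]. Speed limits (rad/s): [2.57, 2.57, 3.14, 3.14, 3.14, 3.14, 3.14].

## Interface

Orientations are given as a rotation vector (axis times angle).
In Python, from bench import * gives the robot as it stands.
- The arm moves only by the tool send_rows, never from a script. Its arguments are lists of equal length, an entry for each row: "xyz": the shift along the tool's x, y, z in mm, a list of three; "dr": the turn, a rotation vector about the tool's x, y, z in rad, a list of three. A call has exactly 10 rows; each row is the pose to reach, as a shift and turn from the pose commanded when the call began, along the tool's axes at that moment; what a row does not reach only later rows make up. A row lasts 1/12 s, in which the tool goes at most 41.7 mm and 7.16 degrees, less where a joint would pass 70% of its speed; a pose out of reach is approached as far as the arm can. A call with a gripper value outside its range is refused whole. "jaw" is the finger opening in mm, from 0 to 87, set as the call begins (left out, the last holds). The fingers move at their own pace and stop on an object; "grip_force" is the grip in N (left out, the last holds). Time passes only in rows, so rows that repeat a pose let the fingers close, or fill a call up. It gives the time, the measured TCP pose, the force, the opening and the grip force at its end, in the units of the state.
- get_state(): the state, without advancing time (a new reading comes with each control period).
- get_image(name): name is "scene" or "top" or "wrist"; returns the picture (400x640x3 uint8, red, green, blue); there is no depth.
- calibration(name): a dict with "vfov" (degrees; the focal length in pixels is half the picture's height over the tangent of half this angle, whatever the lens; pixels are square), "cx", "cy" (the principal point, pixels), "rvec" (rotation vector, rad) and "tvec" (3), from world to camera coordinates, as OpenCV has them; the wrist camera has in their place "hand_eye" (4x4, takes a point from camera to tool coordinates, whose origin is the TCP and whose axes are the flange's). Camera axes: x right, y down, z forward; pixel columns grow to the right and rows downward; lengths in m; the calibration is good to about 2 mm. A picture is of the moment at which its call begins: read the wrist's pose just before it. calibration takes no time and is no camera call.
- close_job(): hands the job in; it is judged then, once.
The state is a dict: "time": time; "joint_positions": joint angles; "qd": joint speeds; "joint_torque": joint torques, N m; "position": TCP position; "tool_rot": TCP orientation; "ft_force": force on the tool from outside, world axes, zero at the start; "torque": the same for the moment, N m; "grip_width": opening from 0.0 (shut) to 1.0 (fully open); "grip_force": force on a finger pad.
Only numpy, scipy, OpenCV 4.12 (cv2) and the standard library are available. Lean on these libraries where they do the work, as an engineer would, in place of code of your own. Each camera call takes 0.05 s, during which the arm holds its last target. There are 200 camera calls.

## Task

Screw the brass hose elbow upright into the steel socket held in the blue clamp: start with its barb about a quarter turn counter-clockwise (seen from above) of the socket's red mark and turn it clockwise under light pressure until its pins drop into the thread, then screw on, letting it sink, while the resistance rises, and stop when the barb points along the red mark. Do not force it or turn it past the mark; let go of it there, and leave the mug, the can and the green vial where they are.

Things in the scene. Friction and masses are not known exactly. Their poses are not given: they have to be found in the camera images.
- elbow: loose brass hose elbow, 160 g, 70 mm tall, standing upright; origin at the centre of its foot, z up, barb along +x. Shank 22 mm thick, 24 mm high; steel cross pin 6 x 6 mm along x, its axis 3 mm above the foot, ends 17 mm from the axis; above the shank a collar 43 mm across, z 25.5 to 30.5 mm
- elbow_grip (a point): middle of the elbow's gripping block, at (0, 0, 52) mm in the elbow's frame, same axes; the block reaches from z 30 to 68 mm, 32 mm along x, 24 mm along y: grip its flat +y and -y sides
- barb_tip (a point): free end of the elbow's hose barb, at (56, 0, 46) mm in the elbow's frame; the barb is up to 18 mm thick
- socket: steel socket, 54 mm across, rim at z 66 mm, upright in a fixed blue clamp (base 120 x 90 x 12 mm; jaws up to z 46 mm at +y and -y); origin on the table under the socket's axis, z up. The red mark lies along +x, on rim, shell and base. The mouth flares to 46 mm and leads into a 37 mm bore. More than 50 N between elbow and socket spoils the thread
- socket_lip (a point): centre of the flat lip inside the socket, at (0, 0, 58) mm in its frame, same axes. The pin lands on it. It has a 25 mm hole for the shank and two opposite notches for the pin, with 6 degrees of play either way; they lie 30 to 85 degrees counter-clockwise of the mark, differently each time and not measured: feel for them pushing 3 to 8 N. Through them the elbow drops 11.5 mm freely
- socket_seal (a point): top of the spring seal in the socket, 11.5 mm below the lip; it bears on the elbow's foot with 4 N, and 2.5 N more per mm (9 mm of travel). The lip's underside is a right-hand thread: clockwise turning forces the elbow down by 6 mm per 90 degrees; let it sink. Screwed in, the foot is 12 to 16 mm below the lip, and friction holds it where it is let go
- mug: teal stoneware mug, 94 mm high, a bystander; origin under its centre
- drink_can: drink can, 66 mm in diameter and 147 mm high, a bystander; origin under its centre
- green_vial: small green bottle with a black cap, 75 mm high, a bystander; origin under its centre

How it is judged:
On the way:
1. the elbow's pins have dropped through the lip, barb still short of the mark (z of elbow in the frame of socket_lip below -0.009 m and horizontal distance between elbow and socket_lip below 0.004 m and y of barb_tip in the frame of socket_lip above 0.018 m), for 0.1 s.
At the end, for the whole second after the job is handed in: The elbow stands upright (within 7 degrees) on the socket's axis (within 4 mm), its foot at least 11.2 mm below the lip (pin under the thread), its barb pointing along the red mark (tip within 10 mm sideways, about 10 degrees), at rest (z of elbow in the frame of socket_lip below -0.0112 m and horizontal distance between elbow and socket_lip below 0.004 m and x of barb_tip in the frame of socket_lip above 0.03 m and y of barb_tip in the frame of socket_lip between -0.01 and 0.01 m and angle between elbow's own z axis and vertical below 0.12 rad and linear speed of elbow below 0.02 m/s); the robot touches nothing.
It fails at once if the elbow is pressed or wrenched against the socket with more than 50 N (contact force between elbow and socket above 50 N).
It fails at once if the screwed-in elbow is turned past the red mark by more than about 16 degrees (z of elbow in the frame of socket_lip below -0.009 m and horizontal distance between elbow and socket_lip below 0.006 m and y of barb_tip in the frame of socket_lip below -0.016 m and x of barb_tip in the frame of socket_lip above 0 m).
It fails at once if the mug, the can or the green vial is shifted by more than 30 mm (distance of any of mug, drink_can, green_vial from where it was at the start of the episode above 0.03 m).
It also fails if it takes over 51 s, if anything falls off the work surface, if the arm or the gripper's body presses on something with over 40 N, if the wrist force passes 120 N, or if a joint passes its speed limit or range.

## Working session

There is one attempt and no reset: what is moved stays moved. The work goes in short steps, Python scripts to look and compute and a tool call to move; the robot and the scene stay as the last step left them, time stands still between calls to the robot, and variables do not carry over. Pictures are saved under pics/ and viewed, at most 10 in all, crops included, and the job is handed in when it is done.

Besides the shell and the picture viewer there is one more tool, called after "Request:" by a JSON object that holds its "api" and its "payload", one argument or row to a line. send_rows: Moves the arm, as the interface text tells. Its arguments: {"type":"object","properties":{"xyz":{"type":"array"},"dr":{"type":"array"},"jaw":{"type":"number"},"grip_force":{"type":"number"}},"required":["xyz","dr"]}

```bash
mkdir -p pics; python3 - <<'E'
from bench import *
import cv2
s=get_state();print(s)
for n in("scene","top"):
    cv2.imwrite(f"pics/{n}0.png",get_image(n)[:,:,::-1]);print(n,calibration(n))
print(calibration("wrist"))
E
```

```text
{'time': 0.0, 'joint_positions': array([ 1.2241091 ,  0.32183365, -0.07007099,  1.45167934,  0.02259877,
        1.37076279, -0.05694171]), 'qd': array([ 5.02467007e-04,  2.32251318e-04, -3.58877820e-04,  1.72473032e-03,
        4.36141249e-05,  1.67747492e-04,  9.17680181e-04]), 'joint_torque': array([-5.16740620e-04, -4.91288245e+01, -4.03890945e-01, -3.12530172e+01,
       -6.39386172e-02,  4.36903350e-02,  1.60134718e-04]), 'position': array([ 0.22922391, -0.60769297,  0.23845226]), 'tool_rot': array([-3.08880609e+00, -5.63285898e-01,  6.87591675e-04]), 'ft_force': array([ 0.3587924 , -0.23081336,  1.11041856]), 'torque': array([-0.03377257,  0.02310876, -0.00223946]), 'grip_force': 0.0, 'grip_width': 0.9961783487736743}
scene {'vfov': 49.67726855443356, 'cx': 315.9346412755342, 'cy': 201.04348865607355, 'rvec': array([ 0.64323298, -2.3496735 ,  1.44237724]), 'tvec': array([0.51785257, 0.20402135, 0.81127811])}
top {'vfov': 53.716478795204786, 'cx': 321.851269354306, 'cy': 194.24285357517593, 'rvec': array([ 2.17138252, -2.14906742,  0.10754827]), 'tvec': array([-0.01571545,  0.59000856,  1.00844687])}
{'vfov': 68.86292240215366, 'cx': 314.4599370333928, 'cy': 203.98589478664337, 'hand_eye': array([[ 6.76268984e-05, -9.65190191e-01, -2.61549020e-01,
         7.15088660e-02],
       [ 9.99999228e-01,  3.89805299e-04, -1.17992950e-03,
        -9.75247120e-04],
       [ 1.24080957e-03, -2.61548739e-01,  9.65189472e-01,
        -1.44958097e-01],
       [ 0.00000000e+00,  0.00000000e+00,  0.00000000e+00,
         1.00000000e+00]])}
```

View pics/scene0.png

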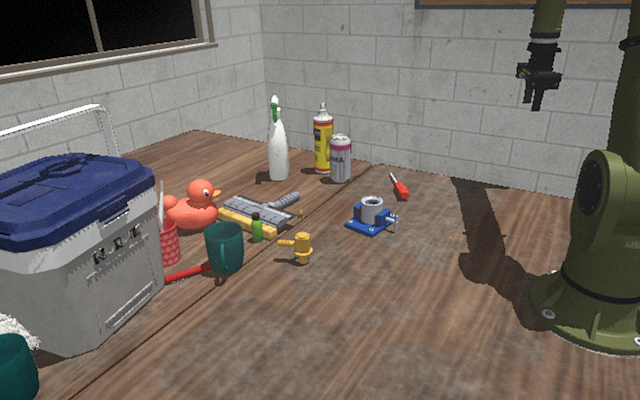

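View pics/top0.png

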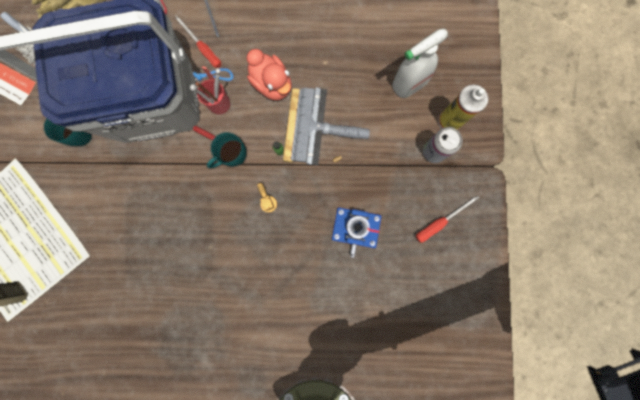

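The scene and top views show the elbow at about (268,205) in top, with its barb toward (262,185). The socket is at about (358,228) with its mark toward (380,231), and the bystanders are farther away. I'll enlarge this area next.

```bash
cat > h.py <<'E'
from bench import *
import numpy as np, cv2
from scipy.spatial.transform import Rotation as R
def cam(n,s=None):
    c=calibration(n); f=200/np.tan(np.radians(c['vfov'])/2)
    if n=='wrist':
        T=np.eye(4);T[:3,:3]=R.from_rotvec(s['tool_rot']).as_matrix();T[:3,3]=s['position'];T=T@c['hand_eye']
        return f,c['cx'],c['cy'],T[:3,:3],T[:3,3]
    M=R.from_rotvec(c['rvec']).as_matrix()
    return f,c['cx'],c['cy'],M.T,-M.T@c['tvec']
def ray(n,u,v,z,s=None):
    f,cx,cy,M,o=cam(n,s); d=M@np.array([(u-cx)/f,(v-cy)/f,1]); return o+d*(z-o[2])/d[2]
def proj(n,p,s=None):
    f,cx,cy,M,o=cam(n,s); q=M.T@(np.asarray(p)-o); return f*q[:2]/q[2]+[cx,cy]
def delta(p,yaw,s):
    """shift (mm, tool axes) and z turn to tool-down pose with tool y axis at world yaw"""
    Rt=R.from_rotvec(s['tool_rot']); d=Rt.inv().apply(np.asarray(p)-s['position'])*1000
    y=np.array([np.cos(yaw),np.sin(yaw),0]); z=np.array([0,0,-1.]); G=R.from_matrix(np.c_[np.cross(y,z),y,z])
    return d.round(1),(Rt.inv()*G).as_rotvec().round(3)
E
python3 - <<'E'
from h import *
im=cv2.imread('pics/top0.png')
a=cv2.resize(im[170:225,240:300],None,fx=8,fy=8,interpolation=cv2.INTER_CUBIC)[:400]
b=cv2.resize(im[198:262,325:385],None,fx=6.6,fy=6.6,interpolation=cv2.INTER_CUBIC)[:400,:310]
a=cv2.resize(im[170:225,240:300],(436,400),interpolation=cv2.INTER_CUBIC)
b=cv2.resize(im[200:260,325:385],(360,400),interpolation=cv2.INTER_CUBIC)
cv2.imwrite('pics/c.png',np.hstack([a,b]))
print(ray('top',269,205,.068),ray('top',262,186,.046),ray('top',358,228,.066),ray('top',380,231,.012))
E
```

```text
[0.55741112 0.12393825 0.068     ] [0.60874536 0.14668851 0.046     ] [ 0.50163362 -0.10213103  0.066     ] [ 0.4956755  -0.16491089  0.012     ]
```

View pics/c.png

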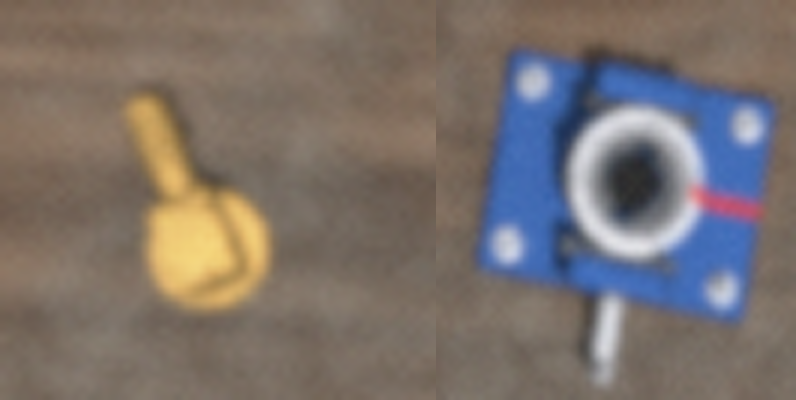

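The crop puts the elbow's block top at about (266.1,204.1) and its barb tip at (259.9,183.8) in top pixels. The rim centre is at (358.3,227.4) and the mark's end on the base is at (379.3,231.8).

```bash
python3 - <<'E'
from h import *
e=ray('top',266.1,204.1,.068);t=ray('top',259.9,183.8,.046);k=ray('top',358.3,227.4,.066);m=ray('top',379.3,231.8,.012)
ye=np.arctan2(*(t-e)[[1,0]]);ym=np.arctan2(*(m-k)[[1,0]])
print(e,t,np.linalg.norm((t-e)[:2]),np.degrees(ye),k,m,np.degrees(ym))
s=get_state()
print(delta([*e[:2],.20],ye+np.pi/2,s))
E
```

```text
[0.55963002 0.13137443 0.068     ] [0.61448555 0.15234062 0.046     ] 0.058725717433951 20.917222980860167 [ 0.50315098 -0.10288624  0.066     ] [ 0.49353988 -0.1630436   0.012     ] -99.07720078346377
(array([ 570. , -574.8,   39.5]), array([0.000e+00, 3.000e-03, 3.137e+00]))
```

Request:
{"api": "send_rows", "payload": {
  "xyz": [
    [28,-29,0],
    [57,-58,0],
    [85,-86,0],
    [114,-115,0],
    [142,-144,0],
    [171,-172,0],
    [200,-201,0],
    [228,-230,0],
    [256,-258,0],
    [285,-287,0]
  ],
  "dr": [
    [0,0,-0.12],
    [0,0,-0.24],
    [0,0,-0.36],
    [0,0,-0.48],
    [0,0,-0.6],
    [0,0,-0.72],
    [0,0,-0.84],
    [0,0,-0.96],
    [0,0,-1.08],
    [0,0,-1.2]
  ],
  "jaw": 60,
  "grip_force": 30
}}

```text
time: 0.93
position: [0.3948, -0.2373, 0.2393]
tool_rot: [2.227, 2.216, -0.001]
ft_force: [1.5, -0.1, 0.2]
grip_width: 0.69
grip_force: 0.0
```

```bash
python3 - <<'E'
from h import *
s=get_state();print(s['time'],s['position'],s['joint_positions'])
print(delta([.5596,.1314,.20],np.radians(20.9+90),s))
E
```

```text
0.9333 [ 0.39478282 -0.23725932  0.23931421] [ 0.93704044 -0.07207634 -0.42970836  1.88335072 -0.03028604  1.32404862
  0.511078  ]
(array([369.4, 163.1,  39.1]), array([-1.00e-03, -0.00e+00, -1.94e+00]))
```

Request:
{"api": "send_rows", "payload": {
  "xyz": [
    [37,16,4],
    [74,33,8],
    [111,49,12],
    [148,65,16],
    [185,82,20],
    [222,98,24],
    [259,114,28],
    [295,130,31],
    [332,147,35],
    [369,163,39]
  ],
  "dr": [
    [0,0,-0.12],
    [0,0,-0.24],
    [0,0,-0.36],
    [0,0,-0.48],
    [0,0,-0.6],
    [0,0,-0.72],
    [0,0,-0.84],
    [0,0,-0.96],
    [0,0,-1.08],
    [0,0,-1.2]
  ]
}}

```text
time: 1.77
position: [0.562, 0.1297, 0.2002]
tool_rot: [0.587, 3.086, -0.001]
ft_force: [1.7, -0.7, -0.3]
grip_width: 0.691
grip_force: 0.0
```

Request:
{"api": "send_rows", "payload": {
  "xyz": [
    [0,0,0],
    [0,0,0],
    [0,0,0],
    [0,0,0],
    [0,0,0],
    [0,0,0],
    [0,0,0],
    [0,0,0],
    [0,0,0],
    [0,0,0]
  ],
  "dr": [
    [0,0,-0.12],
    [0,0,-0.24],
    [0,0,-0.36],
    [0,0,-0.48],
    [0,0,-0.6],
    [0,0,-0.74],
    [0,0,-0.74],
    [0,0,-0.74],
    [0,0,-0.74],
    [0,0,-0.74]
  ]
}}

```text
time: 2.6
position: [0.5614, 0.1282, 0.2004]
tool_rot: [0.558, -3.091, 0.0]
ft_force: [-0.5, 0.3, 0.0]
grip_width: 0.686
grip_force: 0.0
```

```bash
python3 - <<'E'
from h import *
s=get_state();print(s['time'],s['position'],s['tool_rot'],s['joint_positions'])
cv2.imwrite('pics/w1.png',get_image('wrist')[:,:,::-1])
print(proj('wrist',[.5596,.1314,.068],s),proj('wrist',[.6145,.1523,.046],s),delta([.5596,.1314,.20],np.radians(20.9+90),s))
E
```

```text
2.6 [0.56138291 0.12822548 0.20043269] [ 5.57793072e-01 -3.09146189e+00  2.79056348e-04] [ 0.52954196  0.3163824  -0.95291956  1.66779771  0.2667594   1.29616763
  1.45463096]
[316.79542882 199.63983424] [316.86255622 246.16798793] (array([0.6, 3.6, 0.4]), array([-0.   , -0.   , -0.008]))
```

View pics/w1.png

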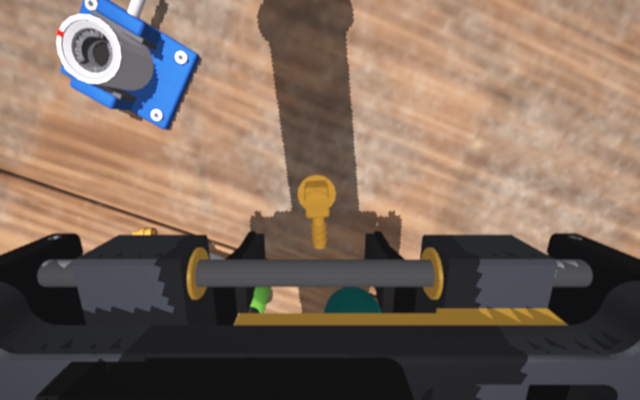

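The wrist view shows the elbow block at about (317,197) and the barb tip at (319,245), which matches the prediction. The socket is at upper left, so I'll descend now.

```bash
python3 - <<'E'
import bench
print({k:getattr(bench,k) for k in dir(bench) if 'nose' in k.lower() or 'NOSE' in k}, [k for k in dir(bench) if k[0]!='_'])
from h import *
for n,u,v,z in(('can',447,133,.147),('mug',229,150,.09),('vial',277,148,.07)):print(n,ray('top',u,v,z))
E
```

```text
{'nose_length': 0.017} ['MotionError', 'calibration', 'close_job', 'get_image', 'get_state', 'nose_length']
can [ 0.7268483  -0.30666559  0.147     ]
mug [0.69388154 0.22543962 0.09      ]
vial [0.70465909 0.10677732 0.07      ]
```

Request:
{"api": "send_rows", "payload": {
  "xyz": [
    [0.5,3.5,15],
    [0.5,3.5,35],
    [0.5,3.5,60],
    [0.5,3.5,85],
    [0.5,3.5,105],
    [0.5,3.5,125],
    [0.5,3.5,138],
    [0.5,3.5,147],
    [0.5,3.5,148],
    [0.5,3.5,148]
  ],
  "dr": [
    [0,0,0],
    [0,0,0],
    [0,0,0],
    [0,0,0],
    [0,0,0],
    [0,0,0],
    [0,0,0],
    [0,0,0],
    [0,0,0],
    [0,0,0]
  ]
}}

```text
time: 3.48
position: [0.5599, 0.1316, 0.0527]
tool_rot: [0.561, -3.091, -0.0]
ft_force: [-0.1, 0.1, -0.4]
grip_width: 0.689
grip_force: 0.0
```

Request:
{"api": "send_rows", "payload": {
  "xyz": [
    [0,0,0],
    [0,0,0],
    [0,0,0],
    [0,0,0],
    [0,0,0],
    [0,0,0],
    [0,0,0],
    [0,0,0],
    [0,0,0],
    [0,0,0]
  ],
  "dr": [
    [0,0,0],
    [0,0,0],
    [0,0,0],
    [0,0,0],
    [0,0,0],
    [0,0,0],
    [0,0,0],
    [0,0,0],
    [0,0,0],
    [0,0,0]
  ],
  "jaw": 10,
  "grip_force": 40
}}

```text
time: 4.32
position: [0.5599, 0.1313, 0.0527]
tool_rot: [-0.561, 3.091, -0.0]
ft_force: [-0.1, -1.0, 1.2]
grip_width: 0.275
grip_force: 39.7
```

The grip is good at 23.9 mm. Next I lift and go to a viewing spot just beyond the socket.

Request:
{"api": "send_rows", "payload": {
  "xyz": [
    [0,0,-4],
    [0,0,-10],
    [0,0,-25],
    [0,0,-45],
    [0,0,-65],
    [0,0,-90],
    [0,0,-115],
    [0,0,-140],
    [0,0,-160],
    [0,0,-167]
  ],
  "dr": [
    [0,0,0],
    [0,0,0],
    [0,0,0],
    [0,0,0],
    [0,0,0],
    [0,0,0],
    [0,0,0],
    [0,0,0],
    [0,0,0],
    [0,0,0]
  ]
}}

```text
time: 5.15
position: [0.5611, 0.1326, 0.224]
tool_rot: [-0.561, 3.085, -0.001]
ft_force: [0.3, 0.3, -0.7]
grip_width: 0.275
grip_force: 39.7
```

```bash
python3 - <<'E'
from h import *
s=get_state();print(s['ft_force'],s['position'])
print(delta([.582,-.1154,.22],np.radians(81),s))
E
```

```text
[ 0.30482579  0.26724375 -0.66518421] [0.56112308 0.132584   0.22403081]
(array([  67.8, -239.4,    4. ]), array([-0.   ,  0.006,  0.517]))
```

Request:
{"api": "send_rows", "payload": {
  "xyz": [
    [5,-18,0],
    [13,-48,0],
    [22,-78,0],
    [31,-108,0],
    [39,-138,0],
    [48,-168,0],
    [56,-198,0],
    [63,-225,0],
    [68,-240,0],
    [68,-240,0]
  ],
  "dr": [
    [0,0,0.05],
    [0,0,0.1],
    [0,0,0.15],
    [0,0,0.2],
    [0,0,0.26],
    [0,0,0.32],
    [0,0,0.38],
    [0,0,0.45],
    [0,0,0.52],
    [0,0,0.52]
  ]
}}

```text
time: 5.98
position: [0.5797, -0.1231, 0.2188]
tool_rot: [-0.268, -3.129, 0.003]
ft_force: [-0.6, -0.6, -1.9]
grip_width: 0.27
grip_force: 39.7
```

Request:
{"api": "send_rows", "payload": {
  "xyz": [
    [0,0,0],
    [0,0,0],
    [0,0,0],
    [0,0,0],
    [0,0,0],
    [0,0,0],
    [0,0,0],
    [0,0,0],
    [0,0,0],
    [0,0,0]
  ],
  "dr": [
    [0,0,0],
    [0,0,0],
    [0,0,0],
    [0,0,0],
    [0,0,0],
    [0,0,0],
    [0,0,0],
    [0,0,0],
    [0,0,0],
    [0,0,0]
  ]
}}

```text
time: 6.82
position: [0.5804, -0.1172, 0.2195]
tool_rot: [-0.252, -3.131, 0.0]
ft_force: [0.0, 0.7, -2.4]
grip_width: 0.269
grip_force: 39.7
```

```bash
python3 - <<'E'
from h import *
s=get_state();print(s['time'],s['position'],s['tool_rot'],s['joint_positions'])
im=get_image('wrist')[:,:,::-1];cv2.imwrite('pics/w2full.png',im)
cv2.imwrite('pics/w2.png',cv2.resize(im[0:300,170:470],(600,600),interpolation=cv2.INTER_CUBIC))
k=np.array([.5032,-.1029,.066]);print(proj('wrist',k,s),proj('wrist',[.4935,-.163,.012],s))
E
```

```text
6.8167 [ 0.58044787 -0.11719534  0.21953911] [-2.52264111e-01 -3.13143833e+00  1.66543370e-04] [ 0.79845288  0.29291859 -0.77137558  1.60716601  0.20906802  1.32670324
  1.40760541]
[315.00752696 117.98375959] [262.40085524 119.10920256]
```

View pics/w2.png

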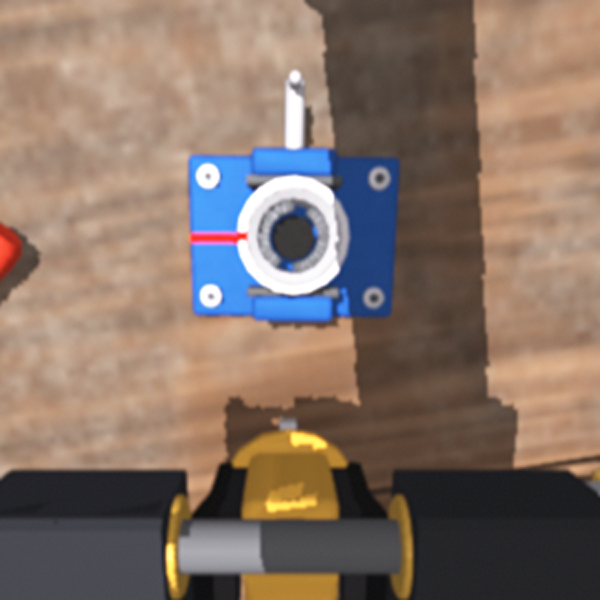

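The crop shows the rim centre at crop (293.5,236), which is full (316.7,118). The mark runs horizontally along v=119. The held elbow's pin end is at crop (288,424) and its collar front at crop row ~430.

```bash
python3 - <<'E'
from h import *
im=cv2.imread('pics/w2full.png')
cv2.imwrite('pics/w3.png',cv2.resize(im[82:154,280:352],(576,576),interpolation=cv2.INTER_CUBIC))
s=dict(position=np.array([0.58044787,-0.11719534,0.21953911]),tool_rot=np.array([-2.52264111e-01,-3.13143833,1.66543370e-04]))
Rt=R.from_rotvec(s['tool_rot'])
P=lambda p:proj('wrist',s['position']+Rt.apply(np.array(p)/1000),s).round(1)
print('collar back',P([21.5,0,22.2]),'pin',P([17,0,49.7]),P([17,0,46.7]))
k=ray('wrist',316.7,118,.066,s)
hsv=im.astype(int);b,g,r=hsv[...,0],hsv[...,1],hsv[...,2]
m=(r>150)&(g<90)&(b<110);m[:,:230]=0;m[:,330:]=0;m[180:]=0
v,u=np.nonzero(m);print(len(u),u.min(),u.max())
pb=[ray('wrist',U,v[u==U].mean(),.012,s) for U in range(u.min()+1,287) if (u==U).any()]
print(k,pb[0],pb[-1])
for p in pb[::6]:print(np.degrees(np.arctan2(*(p-k)[[1,0]])))
pr=[(U,v[u==U].mean()) for U in range(287,u.max()+1) if (u==U).any()]
print('line',np.degrees(np.arctan2(*(pb[0]-pb[-1])[[1,0]])),pr)
print('y axis',np.degrees(np.arctan2(*Rt.apply([0,1,0])[[1,0]])))
E
```

```text
collar back [312.7 212.2] pin [312.9 207. ] [312.8 208.2]
58 266 292
[ 0.50348091 -0.10126241  0.066     ] [ 0.49368848 -0.15759695  0.012     ] [ 0.49776029 -0.13595457  0.012     ]
-99.86098909990211
-99.9516556345475
-100.07147873230566
-100.23721551583425
line -100.65511461193354 [(287, np.float64(119.0)), (288, np.float64(118.5)), (289, np.float64(117.5)), (290, np.float64(117.5)), (291, np.float64(117.5)), (292, np.float64(117.5))]
y axis 80.7885629637583
```

View pics/w3.png

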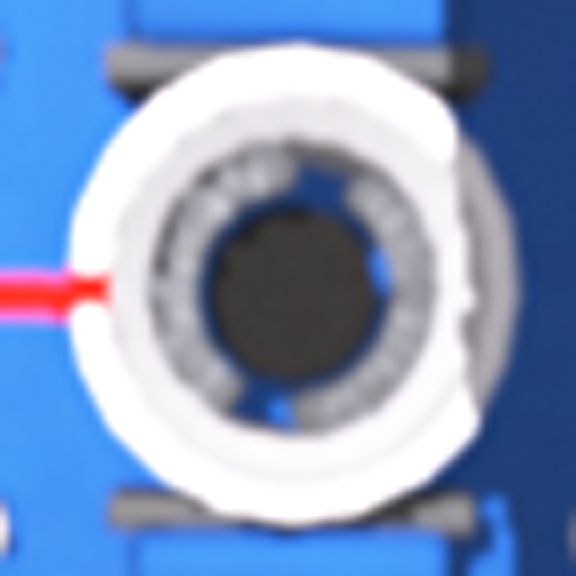

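The crop shows the lip notches at (318,178) and (262,408) around centre (291,292). That puts them about 76° CCW of the mark. I still need the elbow's offset along x in the grip.

```bash
python3 - <<'E'
from h import *
im=cv2.imread('pics/w2full.png')
cv2.imwrite('pics/w4.png',cv2.resize(im[200:275,270:360],(720,600),interpolation=cv2.INTER_CUBIC))
s=dict(position=np.array([0.58044787,-0.11719534,0.21953911]),tool_rot=np.array([-2.52264111e-01,-3.13143833,1.66543370e-04]))
Rt=R.from_rotvec(s['tool_rot'])
P=lambda p:((proj('wrist',s['position']+Rt.apply(np.array(p)/1000),s)-[270,200])*8).round()
for dx in(0,-2,-4):
  print(dx,'collar back',P([21.5+dx,0,22.2]),'pin',P([17+dx,-3,46.7]),P([17+dx,3,46.7]),'blk top back',P([16+dx,-12,-15.3]),P([16+dx,12,-15.3]))
E
```

```text
0 collar back [341.  98.] pin [308.  66.] [378.  66.] blk top back [138. 367.] [539. 367.]
-2 collar back [341. 123.] pin [308.  88.] [378.  88.] blk top back [139. 398.] [538. 397.]
-4 collar back [341. 149.] pin [308. 110.] [378. 110.] blk top back [140. 428.] [537. 428.]
```

View pics/w4.png

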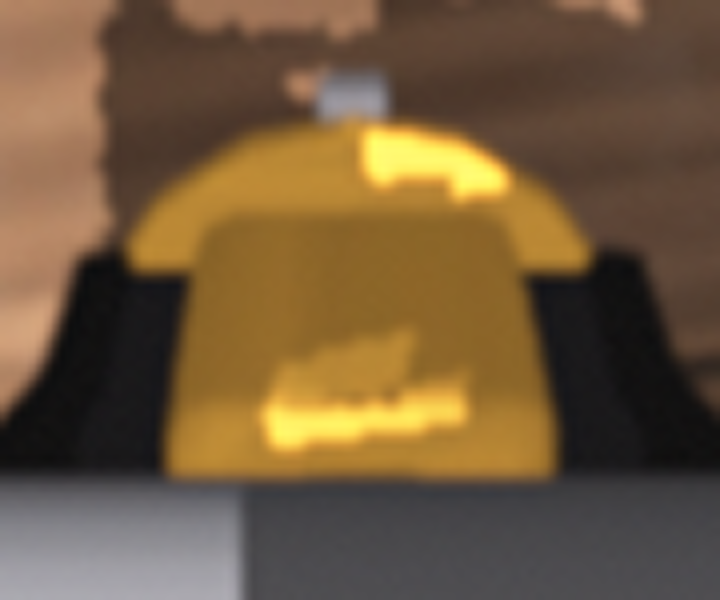

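The elbow sits about 2 mm toward the barb side of the TCP, and the camera has a y bias of about 1.6 mm. I'll use both when centring over the socket.

```bash
python3 - <<'E'
from h import *
s=get_state()
print(delta([.50125,-.1025,.135],np.radians(-99.8+180.5),s),s['ft_force'])
E
```

```text
(array([80.5,  1.9, 84.5]), array([-0.   , -0.   ,  0.001])) [-0.05656615  0.37787351 -1.70063164]
```

Request:
{"api": "send_rows", "payload": {
  "xyz": [
    [10,0,0],
    [25,1,0],
    [40,1,5],
    [55,1.5,20],
    [68,2,40],
    [77,2,60],
    [80.5,2,75],
    [80.5,2,84],
    [80.5,2,84],
    [80.5,2,84]
  ],
  "dr": [
    [0,0,0],
    [0,0,0],
    [0,0,0],
    [0,0,0],
    [0,0,0],
    [0,0,0],
    [0,0,0],
    [0,0,0],
    [0,0,0],
    [0,0,0]
  ]
}}

```text
time: 7.7
position: [0.5015, -0.1023, 0.1358]
tool_rot: [0.252, 3.131, 0.0]
ft_force: [0.1, -0.1, -2.1]
grip_width: 0.272
grip_force: 39.7
```

Request:
{"api": "send_rows", "payload": {
  "xyz": [
    [0,0,0],
    [0,0,0],
    [0,0,0],
    [0,0,0],
    [0,0,0],
    [0,0,0],
    [0,0,0],
    [0,0,0],
    [0,0,0],
    [0,0,0]
  ],
  "dr": [
    [0,0,0],
    [0,0,0],
    [0,0,0],
    [0,0,0],
    [0,0,0],
    [0,0,0],
    [0,0,0],
    [0,0,0],
    [0,0,0],
    [0,0,0]
  ]
}}

```text
time: 8.53
position: [0.5013, -0.1023, 0.1355]
tool_rot: [-0.252, -3.131, 0.0]
ft_force: [-0.7, 0.3, -2.8]
grip_width: 0.27
grip_force: 39.7
```

```bash
python3 - <<'E'
from h import *
s=get_state();print(s['time'],s['position'],s['ft_force'],s['torque'],s['joint_positions'])
print(delta([.50125,-.1025,.115],np.radians(-99.8+180.5),s))
E
```

```text
8.5333 [ 0.50130567 -0.10232214  0.13553057] [-0.74660427  0.30711791 -2.84634457] [ 0.05995433 -0.1082264   0.00021375] [ 0.87655108  0.17470005 -0.78386449  1.89680753  0.13658799  1.12411833
  1.45109996]
(array([ 0. , -0.2, 20.5]), array([-0.   , -0.   ,  0.002]))
```

Request:
{"api": "send_rows", "payload": {
  "xyz": [
    [0,0,4],
    [0,0,8],
    [0,0,12],
    [0,0,16],
    [0,0,19],
    [0,0,21],
    [0,0,22],
    [0,0,22.5],
    [0,0,22.5],
    [0,0,22.5]
  ],
  "dr": [
    [0,0,0],
    [0,0,0],
    [0,0,0],
    [0,0,0],
    [0,0,0],
    [0,0,0],
    [0,0,0],
    [0,0,0],
    [0,0,0],
    [0,0,0]
  ]
}}

```text
time: 9.37
position: [0.5015, -0.1023, 0.1132]
tool_rot: [0.252, 3.131, -0.0]
ft_force: [0.9, -0.7, -2.1]
grip_width: 0.27
grip_force: 39.7
```

Request:
{"api": "send_rows", "payload": {
  "xyz": [
    [0,0,0.3],
    [0,0,0.6],
    [0,0,0.9],
    [0,0,1.2],
    [0,0,1.5],
    [0,0,1.8],
    [0,0,2.0],
    [0,0,2.2],
    [0,0,2.4],
    [0,0,2.5]
  ],
  "dr": [
    [0,0,0],
    [0,0,0],
    [0,0,0],
    [0,0,0],
    [0,0,0],
    [0,0,0],
    [0,0,0],
    [0,0,0],
    [0,0,0],
    [0,0,0]
  ]
}}

```text
time: 10.2
position: [0.5013, -0.1023, 0.1106]
tool_rot: [-0.252, -3.131, 0.0]
ft_force: [-0.1, -0.3, -0.3]
grip_width: 0.272
grip_force: 39.7
```

Request:
{"api": "send_rows", "payload": {
  "xyz": [
    [0,0,0.1],
    [0,0,0.2],
    [0,0,0.3],
    [0,0,0.4],
    [0,0,0.5],
    [0,0,0.6],
    [0,0,0.7],
    [0,0,0.7],
    [0,0,0.7],
    [0,0,0.7]
  ],
  "dr": [
    [0,0,0],
    [0,0,0],
    [0,0,0],
    [0,0,0],
    [0,0,0],
    [0,0,0],
    [0,0,0],
    [0,0,0],
    [0,0,0],
    [0,0,0]
  ]
}}

```text
time: 11.03
position: [0.5015, -0.1023, 0.1102]
tool_rot: [0.252, 3.131, -0.0]
ft_force: [-2.2, 1.1, 4.9]
grip_width: 0.27
grip_force: 39.7
```

Request:
{"api": "send_rows", "payload": {
  "xyz": [
    [0,0,0],
    [0,0,0],
    [0,0.1,0],
    [0,0.2,0],
    [0,0.2,0],
    [0,0.3,0],
    [0,0.3,0],
    [0,0.4,0],
    [0,0.4,0],
    [0,0.4,0]
  ],
  "dr": [
    [0,0,0.02],
    [0,0,0.04],
    [0,0,0.06],
    [0,0,0.08],
    [0,0,0.1],
    [0,0,0.12],
    [0,0,0.14],
    [0,0,0.16],
    [0,0,0.18],
    [0,0,0.18]
  ]
}}

```text
time: 11.87
position: [0.5007, -0.1011, 0.1091]
tool_rot: [-0.534, -3.094, -0.002]
ft_force: [1.0, 0.6, -1.7]
grip_width: 0.271
grip_force: 39.7
```

Request:
{"api": "send_rows", "payload": {
  "xyz": [
    [0,0,0.3],
    [0,0,0.6],
    [0,0,0.9],
    [0,0,1.2],
    [0,0,1.5],
    [0,0,1.8],
    [0,0,2.0],
    [0,0,2.0],
    [0,0,2.0],
    [0,0,2.0]
  ],
  "dr": [
    [0,0,0],
    [0,0,0],
    [0,0,0],
    [0,0,0],
    [0,0,0],
    [0,0,0],
    [0,0,0],
    [0,0,0],
    [0,0,0],
    [0,0,0]
  ]
}}

```text
time: 12.7
position: [0.5013, -0.1015, 0.1082]
tool_rot: [-0.532, -3.096, -0.0]
ft_force: [-2.4, 2.1, 5.0]
grip_width: 0.272
grip_force: 39.7
```

Request:
{"api": "send_rows", "payload": {
  "xyz": [
    [0,0,0],
    [0,0,0],
    [0,0,0],
    [0,0,0],
    [0,0.1,0.2],
    [0,0.1,0.4],
    [0,0.1,0.6],
    [0,0.1,0.8],
    [0,0.1,1.0],
    [0,0.1,1.0]
  ],
  "dr": [
    [0,0,0.015],
    [0,0,0.03],
    [0,0,0.045],
    [0,0,0.06],
    [0,0,0.06],
    [0,0,0.06],
    [0,0,0.06],
    [0,0,0.06],
    [0,0,0.06],
    [0,0,0.06]
  ]
}}

```text
time: 13.53
position: [0.5017, -0.1017, 0.1068]
tool_rot: [0.625, 3.078, 0.0]
ft_force: [1.2, 0.8, -0.4]
grip_width: 0.274
grip_force: 39.7
```

```bash
python3 - <<'E'
from h import *
s=get_state();y=R.from_rotvec(s['tool_rot']).apply([0,1,0])
print(s['position'],s['ft_force'],s['torque'],'angle to mark',np.degrees(np.arctan2(y[1],y[0]))-90+99.8)
E
```

```text
[ 0.50174638 -0.10169556  0.10680549] [ 1.22426285  0.79161619 -0.37634432] [ 0.40399862 -0.49855124 -0.01434568] angle to mark 76.84526086182
```

Request:
{"api": "send_rows", "payload": {
  "xyz": [
    [0,0,0.3],
    [0,0,0.6],
    [0,0,0.9],
    [0,0,1.2],
    [0,0,1.5],
    [0,0,1.8],
    [0,0,2.1],
    [0,0,2.4],
    [0,0,2.5],
    [0,0,2.5]
  ],
  "dr": [
    [0,0,0],
    [0,0,0],
    [0,0,0],
    [0,0,0],
    [0,0,0],
    [0,0,0],
    [0,0,0],
    [0,0,0],
    [0,0,0],
    [0,0,0]
  ]
}}

```text
time: 14.37
position: [0.5014, -0.1016, 0.1043]
tool_rot: [-0.625, -3.079, -0.0]
ft_force: [1.7, 3.0, -0.1]
grip_width: 0.274
grip_force: 39.7
```

Request:
{"api": "send_rows", "payload": {
  "xyz": [
    [0,0.2,0.5],
    [0,0.4,1.0],
    [0,0.4,1.5],
    [0,0.4,2.0],
    [0,0.4,2.5],
    [0,0.4,3.0],
    [0,0.4,3.5],
    [0,0.4,4.0],
    [0,0.4,4.5],
    [0,0.4,4.5]
  ],
  "dr": [
    [0,0,0],
    [0,0,0],
    [0,0,0],
    [0,0,0],
    [0,0,0],
    [0,0,0],
    [0,0,0],
    [0,0,0],
    [0,0,0],
    [0,0,0]
  ]
}}

```text
time: 15.2
position: [0.5012, -0.1018, 0.0996]
tool_rot: [-0.626, -3.078, 0.001]
ft_force: [0.0, -0.0, -2.2]
grip_width: 0.272
grip_force: 39.7
```

Request:
{"api": "send_rows", "payload": {
  "xyz": [
    [0,0,0.2],
    [0,0,0.4],
    [0,0,0.6],
    [0,0,0.8],
    [0,0,1.0],
    [0,0,1.2],
    [0,0,1.2],
    [0,0,1.2],
    [0,0,1.2],
    [0,0,1.2]
  ],
  "dr": [
    [0,0,0],
    [0,0,0],
    [0,0,0],
    [0,0,0],
    [0,0,0],
    [0,0,0],
    [0,0,0],
    [0,0,0],
    [0,0,0],
    [0,0,0]
  ]
}}

```text
time: 16.03
position: [0.5015, -0.1017, 0.0988]
tool_rot: [-0.626, -3.079, 0.001]
ft_force: [-2.4, -0.2, 3.8]
grip_width: 0.269
grip_force: 39.7
```

Request:
{"api": "send_rows", "payload": {
  "xyz": [
    [0,0.1,0.1],
    [0,0.1,0.25],
    [0,0.2,0.4],
    [0,0.2,0.5],
    [0,0.3,0.65],
    [0,0.4,0.8],
    [0,0.4,0.9],
    [-0.1,0.5,1.0],
    [-0.1,0.6,1.15],
    [-0.1,0.6,1.15]
  ],
  "dr": [
    [0,0,0.033],
    [0,0,0.067],
    [0,0,0.1],
    [0,0,0.133],
    [0,0,0.167],
    [0,0,0.2],
    [0,0,0.233],
    [0,0,0.267],
    [0,0,0.3],
    [0,0,0.3]
  ]
}}

```text
time: 16.87
position: [0.5028, -0.1005, 0.0981]
tool_rot: [1.078, 2.949, 0.001]
ft_force: [-0.8, 1.0, 4.4]
grip_width: 0.273
grip_force: 39.7
```

```bash
cat > st.py <<'E'
from h import *
s=get_state();r=R.from_rotvec(s['tool_rot']);y=r.apply([0,1,0])
print(s['time'],s['position'],s['ft_force'],'tool F',r.inv().apply(s['ft_force']).round(1),'tool M',r.inv().apply(s['torque']).round(2),'angle to mark',np.degrees(np.arctan2(y[1],y[0]))-90+99.8)
E
python3 st.py
```

```text
16.8667 [ 0.50281808 -0.1005322   0.09807927] [-0.76466384  1.04510026  4.43014885] tool F [ 1.3  0.3 -4.4] tool M [-0.27  0.11  0.03] angle to mark 59.62222991315498
```

Request:
{"api": "send_rows", "payload": {
  "xyz": [
    [0,0.1,0.1],
    [0,0.1,0.25],
    [0,0.2,0.4],
    [0,0.2,0.5],
    [0,0.3,0.65],
    [0,0.4,0.8],
    [0,0.4,0.9],
    [-0.1,0.5,1.0],
    [-0.1,0.6,1.15],
    [-0.1,0.6,1.15]
  ],
  "dr": [
    [0,0,0.033],
    [0,0,0.067],
    [0,0,0.1],
    [0,0,0.133],
    [0,0,0.167],
    [0,0,0.2],
    [0,0,0.233],
    [0,0,0.267],
    [0,0,0.3],
    [0,0,0.3]
  ]
}}

```text
time: 17.7
position: [0.5036, -0.1002, 0.0972]
tool_rot: [1.506, 2.754, 0.002]
ft_force: [-0.2, 0.5, 5.9]
grip_width: 0.275
grip_force: 39.7
```

```bash
python3 st.py
```

```text
17.7 [ 0.50361003 -0.10024872  0.09720129] [-0.1902961   0.49615177  5.93425378] tool F [ 0.5  0.1 -5.9] tool M [-0.16  0.09 -0.05] angle to mark 42.46354480837688
```

Going smoothly; repeat.

Request:
{"api": "send_rows", "payload": {
  "xyz": [
    [0,0.1,0.1],
    [0,0.1,0.25],
    [0,0.2,0.4],
    [0,0.2,0.5],
    [0,0.3,0.65],
    [0,0.4,0.8],
    [0,0.4,0.9],
    [-0.1,0.5,1.0],
    [-0.1,0.6,1.15],
    [-0.1,0.6,1.15]
  ],
  "dr": [
    [0,0,0.033],
    [0,0,0.067],
    [0,0,0.1],
    [0,0,0.133],
    [0,0,0.167],
    [0,0,0.2],
    [0,0,0.233],
    [0,0,0.267],
    [0,0,0.3],
    [0,0,0.3]
  ]
}}

```text
time: 18.53
position: [0.5041, -0.1002, 0.0962]
tool_rot: [1.901, 2.498, 0.002]
ft_force: [-1.4, 0.0, 6.8]
grip_width: 0.274
grip_force: 39.7
```

```bash
python3 st.py
```

```text
18.5333 [ 0.50413984 -0.10019125  0.09621494] [-1.44062004  0.04361362  6.80163777] tool F [ 0.4 -1.4 -6.8] tool M [ 0.03  0.09 -0.06] angle to mark 25.273763404654176
```

Request:
{"api": "send_rows", "payload": {
  "xyz": [
    [0,0.1,0.1],
    [0,0.1,0.25],
    [0,0.2,0.4],
    [0,0.2,0.5],
    [0,0.3,0.65],
    [0,0.4,0.8],
    [0,0.4,0.9],
    [-0.1,0.5,1.0],
    [-0.1,0.6,1.15],
    [-0.1,0.6,1.15]
  ],
  "dr": [
    [0,0,0.033],
    [0,0,0.067],
    [0,0,0.1],
    [0,0,0.133],
    [0,0,0.167],
    [0,0,0.2],
    [0,0,0.233],
    [0,0,0.267],
    [0,0,0.3],
    [0,0,0.3]
  ]
}}

```text
time: 19.37
position: [0.5047, -0.1002, 0.0953]
tool_rot: [2.253, 2.186, 0.002]
ft_force: [-1.1, 0.5, 8.8]
grip_width: 0.274
grip_force: 39.7
```

```bash
python3 - <<'E'
exec(open('st.py').read())
im=get_image('top')[:,:,::-1];cv2.imwrite('pics/t5.png',cv2.resize(im[195:265,320:400],(800,600) and (640,560),interpolation=cv2.INTER_CUBIC))
k=np.array([.5033,-.1026]);a=np.radians(-99.8)
for d in(0,8):
  p=k+.056*np.array([np.cos(a+np.radians(d)),np.sin(a+np.radians(d))]);print((proj('top',[*p,.088])-[320,195])*8)
E
```

```text
19.3667 [ 0.50473978 -0.10018867  0.09529125] [-1.09589638  0.54818789  8.8477707 ] tool F [ 0.5 -1.1 -8.9] tool M [ 0.24  0.01 -0.08] angle to mark 8.088343146435946
[490.61059054 289.79450493]
[493.03376606 264.5062422 ]
```

View pics/t5.png

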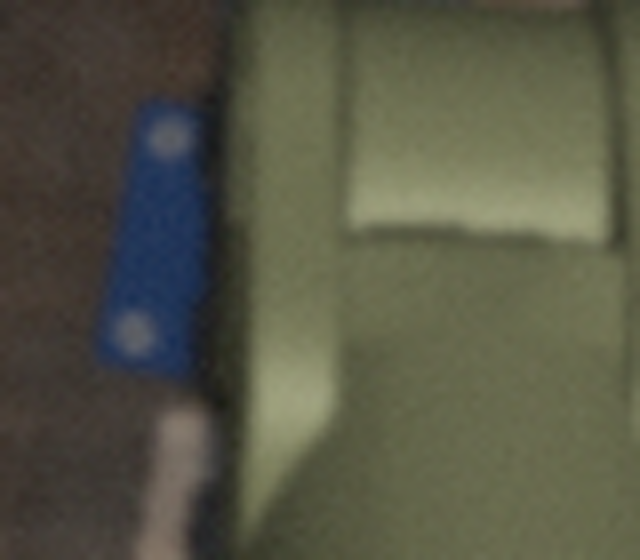

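The arm hides the elbow in the top view, so that picture shows nothing useful. I'll turn the last 7.5° and then release.

Request:
{"api": "send_rows", "payload": {
  "xyz": [
    [0,0.1,0.1],
    [0,0.1,0.2],
    [0,0.2,0.3],
    [0,0.2,0.4],
    [0,0.3,0.5],
    [0,0.3,0.5],
    [0,0.3,0.5],
    [0,0.3,0.5],
    [0,0.3,0.5],
    [0,0.3,0.5]
  ],
  "dr": [
    [0,0,0.026],
    [0,0,0.052],
    [0,0,0.078],
    [0,0,0.104],
    [0,0,0.13],
    [0,0,0.13],
    [0,0,0.13],
    [0,0,0.13],
    [0,0,0.13],
    [0,0,0.13]
  ]
}}

```text
time: 20.25
position: [0.505, -0.1002, 0.0948]
tool_rot: [2.389, 2.037, 0.002]
ft_force: [-1.3, 0.4, 8.6]
grip_width: 0.272
grip_force: 39.7
```

```bash
python3 st.py
```

```text
20.25 [ 0.50502534 -0.10018042  0.09479496] [-1.25517835  0.37098554  8.57051776] tool F [ 0.2 -1.3 -8.6] tool M [ 0.32  0.07 -0.02] angle to mark 0.7221611934358094
```

Request:
{"api": "send_rows", "payload": {
  "xyz": [
    [0,0,0],
    [0,0,0],
    [0,0,0],
    [0,0,0],
    [0,0,0],
    [0,0,0],
    [0,0,0],
    [0,0,0],
    [0,0,0],
    [0,0,0]
  ],
  "dr": [
    [0,0,0],
    [0,0,0],
    [0,0,0],
    [0,0,0],
    [0,0,0],
    [0,0,0],
    [0,0,0],
    [0,0,0],
    [0,0,0],
    [0,0,0]
  ],
  "jaw": 50
}}

```text
time: 21.08
position: [0.5038, -0.1003, 0.0935]
tool_rot: [2.392, 2.037, -0.0]
ft_force: [-0.4, -0.9, -1.2]
grip_width: 0.576
grip_force: 0.0
```

Request:
{"api": "send_rows", "payload": {
  "xyz": [
    [0,0,-3],
    [0,0,-10],
    [0,0,-20],
    [0,0,-32],
    [0,0,-45],
    [0,0,-60],
    [0,0,-75],
    [0,0,-90],
    [0,0,-100],
    [0,0,-100]
  ],
  "dr": [
    [0,0,0],
    [0,0,0],
    [0,0,0],
    [0,0,0],
    [0,0,0],
    [0,0,0],
    [0,0,0],
    [0,0,0],
    [0,0,0],
    [0,0,0]
  ]
}}

```text
time: 21.92
position: [0.5056, -0.1005, 0.1969]
tool_rot: [2.388, 2.034, 0.004]
ft_force: [0.2, -0.0, -0.0]
grip_width: 0.573
grip_force: 0.0
```

```bash
python3 - <<'E'
exec(open('st.py').read())
im=get_image('wrist')[:,:,::-1];cv2.imwrite('pics/w6f.png',im)
cv2.imwrite('pics/w6.png',cv2.resize(im[100:300,190:440],(750,600),interpolation=cv2.INTER_CUBIC))
E
```

```text
21.9167 [ 0.50558256 -0.10049759  0.19688676] [ 0.19230947 -0.03536973 -0.04472936] tool F [-0.   0.2  0. ] tool M [-0.08  0.03 -0.04] angle to mark 0.6295425027711161
```

View pics/w6.png

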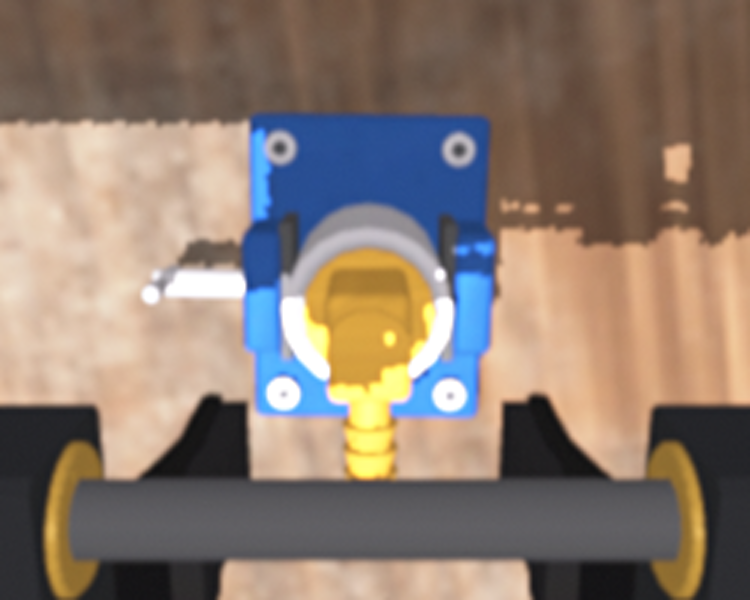

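The crop shows the elbow seated in the rim. Its barb points straight down the picture along x≈368–370, which is the base's centre line on the mark side, with the fingers well clear.

```bash
python3 -c "
from bench import *
print(close_job())"
```

```text
the job is handed in; nothing more can be done
None
```

The elbow is screwed into the socket with its barb within about 1° of the red mark and its foot about 16 mm below the lip; it is released and the job is handed in, though `close_job()` returned no verdict.

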